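# Stow the mouthguard in its spring-lid case

## Task

Press the orange button catch of the white mouthguard case, keeping a finger over the lid so that the sprung lid comes up slowly under control instead of flying open, and ease it all the way back until it stands wide open by itself. Then pick up the blue mouthguard and lay it gently in the case, flat on the floor of the tray, channel up, with its curved front towards the orange button, and leave the lid open so it can air. Do not disturb the red ring, the glass jar or the carabiner.

Things in the scene. Friction and masses are not known exactly. Their poses are not given: they have to be found in the camera images.
- case_floor (a point): Centre of the inner floor of the white mouthguard case. The case is fixed to the bench by a black cradle plate 120 x 116 mm, 10 mm thick. Axes: x from the button side to the hinge side, y along the hinge, z up. The white case is 84 mm (x) by 100 mm (y); this floor is 18 mm above the bench, the tray's rim 26 mm above the bench (so the tray is 8 mm deep, walls 3 mm thick, inside 78 x 94 mm), the closed lid's flat top 41 mm above the bench.
- lid_hinge (a point): Middle of the lid's hinge line, at the case's rim: 42 mm from case_floor along the case's +x, 26 mm above the bench. The lid turns about the case's y axis here. Axes as case_floor.
- lid_edge (a point): Middle of the lid's front top edge (moves with the lid): 84 mm from the hinge line and, when closed, 15 mm above it, 41 mm above the bench. The lid is a white shell 84 x 100 x 15 mm with a grey panel on top.
- lid (a joint): Lid angle in rad: 0 closed, 1.9 at its stop, wide open and leaning back past upright. A spring (about 0.09 N m when closed, 0.04 N m when open, so 1 N at the front edge) throws it open when the catch lets go, to about 11 rad/s if nothing steadies it, and holds it open.
- clasp_top (a point): Centre of the top of the orange push button, 10 mm (case x) by 24 mm (case y), in a grey housing at the front of the case, 51 mm from case_floor along the case's -x (9 mm in front of the lid's front edge). Unpressed its top stands 46 mm above the bench, 5 mm above the closed lid's top, so something flat or 10 mm or more wide laid across both presses the button and then stops the lid.
- clasp (a joint): Button travel in m: 0 up, 0.0045 fully down; it takes 1.5 N to start and 5 N fully down. The lid lets go at about 0.0025. The button springs back up when left; the lid stays free once its front edge has risen 6 mm.
- guard_mid (a point): Centre (half-way up) of the loose blue mouthguard, 30 g: a rigid U-shaped channel lying flat, 52 mm long (its x), 58 mm wide (its y), 20 mm high, channel up. Its -x end is the curved front, its +x end the two open legs; the outer sides of the legs are parallel near this point, to be gripped across the 58 mm width. It lies on the bench to the left or the right of the case.
- guard_front (a point): Point on the mouthguard's curved front, 24 mm from guard_mid along its own -x.
- ring_mid (a point): Bystander: centre of a red grip ring, 80 mm across, 22 mm high.
- jar_mid (a point): Bystander: centre of a glass jar, 60 mm across, 70 mm high, near the small cupboard.
- carabiner_mid (a point): Bystander: centre of an aluminium carabiner lying flat, 85 x 50 mm, 9 mm thick. (Steel tiffin tiers, a flask and other kit, up to 240 mm high, stand further out, beyond 0.72 m from the base axis.)
- guard: The mouthguard as a whole, with its origin at the centre of its underside, 10 mm below guard_mid; axes as guard_mid.
There are look-alikes about, which are no part of the job. Several things look just like the guard: the one meant starts farthest to the robot's right. Leave any pink look-alike of the part that bears case_floor alone.

How it is judged:
By the outcome, as a careful person would: the job done as asked, in the order asked, and still so for the second after the job is handed in, with the robot touching nothing.
It also fails if it takes over 67 s, if anything falls off the work surface, if the arm or the gripper's body presses on something with over 40 N, if the wrist force passes 120 N, or if a joint passes its speed limit or range.

## Robot

A 7-joint arm with a two-finger parallel gripper is mounted at the origin on the work surface. World frame = base frame: x ahead of the robot, y to its left, z up, the work surface at z = 0. Lengths are in m, angles in degrees, forces in N, time in s.
With the tool pointing down it reaches from about 0.425 to 0.925 m from the base axis. Payload 6.8 kg.
Tool frame: the origin (TCP) lies between the finger pads; the fingertips stand 25 mm ahead of it and the grasp point (between the pads) lies 6 mm ahead of it; z points along the fingers, y is the line along which they close (so a half turn about z gives the same grasp; the last joint's range is limited). The gripper opens to 88 mm and grips with 3 to 60 N. Pads are 20 mm wide; open, the fingers measure 115 mm over their backs; the gripper's body (75 mm by 178 mm) begins 61 mm behind the grasp point.
Start: joints at [57.175, 27.33, 1.283, 89.118, -0.659, 63.558, -4.761], TCP at [0.303, -0.603, 0.248] pointing down, gripper open.
Joint ranges: [-169.35, 169.35], [-19.33, 120.38], [-80.79, 83.38], [13.8, 139.57], [-78.32, 258.32], [9.67, 109.79], [-169.56, 169.56]. Speed limits (degrees/s): [136.94, 136.94, 180, 180, 180, 180, 180].

## Interface

Orientations are given as a 3x3 rotation matrix whose columns are the frame's x, y, z axes.
In Python, from bench import * gives the robot as it stands.
- The arm moves only by the tool apply_moves, never from a script. Its argument "deltas" is a list of rows, each a list of 3 entries, a list of its own where there are three numbers: the finger opening in mm, from 0 to 87.8, then the shift along the world's x, y, z in mm, then the turn, a rotation vector about the world's x, y, z in rad. In form: [[jaw, [dx, dy, dz], [rx, ry, rz]], ...]. A call has 1 to 12 rows; each row is the pose to reach, as a shift and turn from the pose commanded when the call began; what a row does not reach only later rows make up. A row lasts 1/10 s, in which the tool goes at most 50 mm and 8.59 degrees, less where a joint would pass 70% of its speed; a pose out of reach is approached as far as the arm can. A call with a gripper value outside its range is refused whole. The fingers move at their own pace and stop on an object; the grip force is fixed at half the most. Time passes only in rows, so rows that repeat a pose let the fingers close. It gives the time, the measured TCP pose, the force, the opening and the grip force at its end, in the units of the state.
- sense(): the state, without advancing time (a new reading comes with each control period).
- get_image(name): name is "scene" or "top" or "wrist"; returns a dict with "img" (420x560x3 uint8, red, green, blue), "mtx" (3x3 intrinsics, pixels), "R" (3x3) and "t" (3): a world point X has camera coordinates R X + t. Camera axes: x right, y down, z forward; pixel columns grow to the right and rows downward; lengths in m; the calibration is good to about 2 mm. The wrist camera is an equidistant fisheye: a pixel r from the principal point sees the ray r / f radians off the axis. A picture is of the moment at which its call begins. There is no depth.
- job_done(): hands the job in; it is judged then, once.
The state is a dict: "time_s": time; "q": joint angles; "joint_vel": joint speeds; "joint_torque": joint torques, N m; "position": TCP position; "ee_rot": TCP orientation; "wrist_force": force on the tool from outside, world axes, zero at the start; "moment": the same for the moment, N m; "gripper_width": opening from 0.0 (shut) to 1.0 (fully open); "finger_force": force on a finger pad.
Only numpy, scipy, OpenCV 4.12 (cv2) and the standard library are available. Lean on these libraries where they do the work, as an engineer would, in place of code of your own. Each camera call takes 0.05 s, during which the arm holds its last target. There are 200 camera calls.

## Working session

There is one attempt and no reset: what is moved stays moved. The work goes in short steps, Python scripts to look and compute and a tool call to move; the robot and the scene stay as the last step left them, time stands still between calls to the robot, and variables do not carry over. Pictures are saved under pics/ and viewed, at most 11 in all, crops included, and the job is handed in when it is done.

Besides the shell and the picture viewer there is one more tool, called after ">>>" as name([rows], argument=value, ...), one row to a line, values as JSON. apply_moves: Moves the arm, as the interface text tells. Its arguments: {"type":"object","properties":{"deltas":{"type":"array"}},"required":["deltas"]}

```bash
mkdir -p pics; cat > h.py <<'E'
from bench import *
import numpy as np, cv2
def ray(im,u,v):
    K=np.array(im["mtx"]);R=np.array(im["R"]);t=np.array(im["t"])
    d=np.linalg.inv(K)@[u,v,1.]
    return -R.T@t, R.T@d
def at_z(im,u,v,z):
    o,d=ray(im,u,v); return o+d*(z-o[2])/d[2]
def proj(im,X):
    K=np.array(im["mtx"]);p=K@(np.array(im["R"])@np.array(X)+np.array(im["t"])); return p[:2]/p[2]
def save(im,n): cv2.imwrite(n,im["img"][:,:,::-1])
E
python3 - <<'E'
from h import *
import pickle
d={}
for n in("top","scene"):
    d[n]=get_image(n); save(d[n],f"pics/{n}0.png"); print(n,np.round(d[n]["mtx"],1).tolist(),np.round(ray(d[n],280,210)[0],3))
pickle.dump(d,open("im0.pkl","wb"))
s=sense(); print(s)
E
```

```text
top [[534.6, 0.0, 279.1], [0.0, 534.6, 202.6], [0.0, 0.0, 1.0]] [0.374 0.111 1.242]
scene [[507.5, 0.0, 282.9], [0.0, 507.5, 213.5], [0.0, 0.0, 1.0]] [ 0.934 -0.42   1.106]
{'time_s': 0.1, 'q': array([57.17444617, 27.37218806,  1.27967314, 89.16991873, -0.65982829,
       63.55942052, -4.76175576]), 'joint_vel': array([-0.0222623 , -0.13143781, -0.03334469, -0.17749745, -0.03360223,
        0.06760524, -0.0752692 ]), 'joint_torque': array([ 4.73523265e-03, -5.84091389e+01,  1.54070199e+00, -2.73311734e+01,
       -5.41223749e-02,  1.31356131e-02,  5.45801356e-05]), 'position': array([ 0.30235363, -0.60294399,  0.24678566]), 'ee_rot': array([[ 8.93899457e-01,  4.48266749e-01, -8.26416761e-04],
       [ 4.48267499e-01, -8.93898333e-01,  1.42141616e-03],
       [-1.01558966e-04, -1.64105891e-03, -9.99998648e-01]]), 'wrist_force': array([ 0.50994847, -0.47286167, -0.41702438]), 'moment': array([-0.0128516 , -0.01880276, -0.0072959 ]), 'finger_force': 0.0, 'gripper_width': 1.0002238277041229}
```

View pics/top0.png

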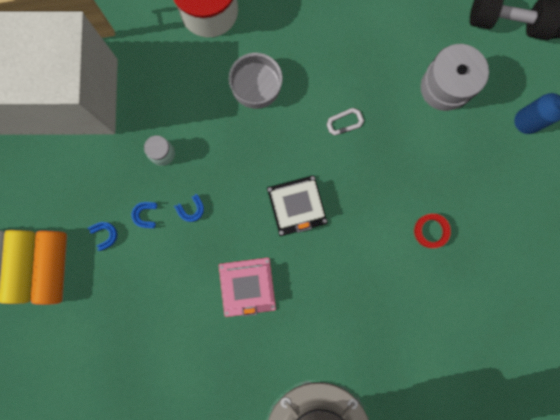

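View pics/scene0.png

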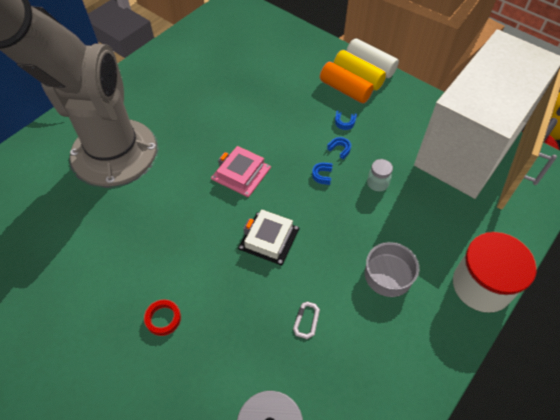

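Top view: the white case is at (297,205) with its button at (303,226), and the pink look-alike is at (247,288). The blue guards are at (103,236), (145,215) and (190,209). Robot-right is image-right, so I choose (190,209). I'll check it in a close crop.

```bash
python3 - <<'E'
from h import *
import pickle
d=pickle.load(open("im0.pkl","rb")); t=d["top"]; s=d["scene"]
for p in [(103,236),(145,215),(190,209),(297,205),(303,226),(160,150),(345,121),(432,230)]: print(p,np.round(at_z(t,*p,0.02),3))
a=cv2.resize(t["img"][165:250,160:340],None,fx=4.4,fy=4.4,interpolation=cv2.INTER_CUBIC)[:,:,::-1]
cv2.imwrite("pics/crop1.png",a)
for n,im in d.items():
    hsv=cv2.cvtColor(im["img"],cv2.COLOR_RGB2HSV)
    for c,lo,hi in(("blue",(105,130,60),(125,255,255)),("orange",(5,180,140),(16,255,255))):
        m=cv2.inRange(hsv,lo,hi);k,_,st,ce=cv2.connectedComponentsWithStats(m)
        for i in range(1,k):
            if 15<st[i,4]<900:
                print(n,c,st[i],np.round(ce[i],1),np.round(at_z(im,*ce[i],0.02 if c=="blue" else .046),3))
E
```

```text
(103, 236) [0.433 0.497 0.02 ]
(145, 215) [0.484 0.404 0.02 ]
(190, 209) [0.5   0.302 0.02 ]
(297, 205) [0.515 0.057 0.02 ]
(303, 226) [0.467 0.042 0.02 ]
(160, 150) [0.636 0.377 0.02 ]
(345, 121) [ 0.716 -0.053  0.02 ]
(432, 230) [ 0.464 -0.255  0.02 ]
top blue [176 195  28  26 297] [191.5 210.3] [0.497 0.298 0.02 ]
top blue [132 202  25  26 324] [142.7 214.2] [0.485 0.409 0.02 ]
top blue [ 89 222  28  28 327] [104.9 233.7] [0.439 0.493 0.02 ]
top orange [299 223  10   6  34] [303.4 225.4] [0.466 0.042 0.046]
top orange [245 309   9   4  29] [249.2 310.8] [0.275 0.159 0.046]
scene blue [335 111  22  19 195] [344.6 121.7] [0.445 0.483 0.02 ]
scene blue [328 137  23  22 244] [340.2 145.4] [0.487 0.403 0.02 ]
scene blue [312 163  20  22 282] [321.5 172.6] [0.502 0.294 0.02 ]
scene orange [221 153   7   7  31] [224.  155.8] [0.277 0.157 0.046]
scene orange [246 219   8  10  39] [249.5 223.1] [0.468 0.04  0.046]
```

View pics/crop1.png

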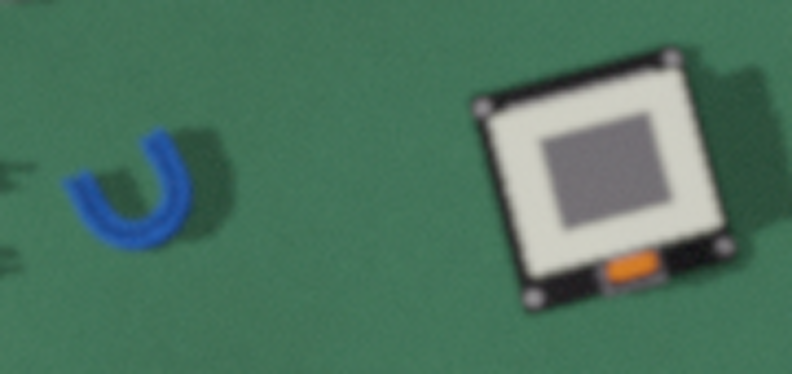

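```bash
cat > meas.py <<'E'
from h import *
import pickle
def casefit(im,box,z=0.041):
    x0,y0,x1,y1=box
    hsv=cv2.cvtColor(im["img"],cv2.COLOR_RGB2HSV)
    m=((hsv[:,:,2]>150)&(hsv[:,:,1]<60)).astype(np.uint8); k=np.zeros_like(m);k[y0:y1,x0:x1]=1;m*=k
    c=max(cv2.findContours(m,cv2.RETR_EXTERNAL,cv2.CHAIN_APPROX_NONE)[0],key=cv2.contourArea)[:,0]
    return np.array([at_z(im,*p,z)[:2] for p in c],np.float32)
if __name__=="__main__":
    d=pickle.load(open("im0.pkl","rb"))
    for n,b in(("top",(262,170,335,240)),("scene",(235,200,305,270))):
        P=casefit(d[n],b); r=cv2.minAreaRect(P*1000); print(n,np.round(r[0],1),np.round(r[1],1),r[2])
        im=d[n]; hsv=cv2.cvtColor(im["img"],cv2.COLOR_RGB2HSV)
        m=cv2.inRange(hsv,(100,100,50),(125,255,255)); k=np.zeros_like(m); b=(170,185,212,230) if n=="top" else (305,155,340,190)
        k[b[1]:b[3],b[0]:b[2]]=1; m=m*k
        v,u=np.nonzero(m); Q=np.array([at_z(im,a,c,0.016 if n=="scene" else .02)[:2] for a,c in zip(u,v)])*1000
        # symmetric-axis fit with model U: two legs + front arc; do brute mask matching
        from scipy.optimize import minimize
        # min-width rect for yaw candidates 
        best=[]
        for y in np.arange(0,50,1):
            c,s_=np.cos(np.radians(y)),np.sin(np.radians(y)); X=Q@[c,s_];Y=Q@[-s_,c]
            # mirror symmetry score about Y centre
            yc=(Y.max()+Y.min())/2; 
            H,_,_=np.histogram2d(X,Y-yc,bins=[20,20],range=[[X.min(),X.max()],[-35,35]]); best.append((abs(H-H[:,::-1]).sum(),y,np.ptp(X),np.ptp(Y),*( (X.max()+X.min())/2*np.array([c,s_])+yc*np.array([-s_,c]))))
        best.sort(); print(n,len(Q),np.round(best[:5],1).tolist())
E
python3 meas.py
```

```text
top [515.6  57.6] [ 87.6 101.6] 16.269649505615234
top 363 [[126.0, 32.0, 54.0, 60.8, 498.4, 299.7], [130.0, 35.0, 55.6, 61.2, 499.3, 299.6], [130.0, 37.0, 56.6, 61.4, 499.9, 299.6], [138.0, 30.0, 54.4, 60.4, 498.5, 300.2], [142.0, 36.0, 56.1, 61.3, 499.6, 299.6]]
scene [517.5  56.1] [ 92.9 104.5] 16.113391876220703
scene 321 [[58.0, 33.0, 53.0, 73.8, 501.1, 296.5], [60.0, 30.0, 52.3, 73.3, 500.2, 296.4], [64.0, 31.0, 52.1, 73.5, 500.3, 296.3], [64.0, 32.0, 52.6, 73.7, 500.7, 296.4], [70.0, 29.0, 52.8, 73.1, 500.3, 296.6]]
```

>>> apply_moves([
  [30,[182,651,-30],[0,0,1.386]],
  [30,[182,651,-30],[0,0,1.386]],
  [30,[182,651,-30],[0,0,1.386]],
  [30,[182,651,-30],[0,0,1.386]],
  [30,[182,651,-30],[0,0,1.386]],
  [30,[182,651,-30],[0,0,1.386]],
  [30,[182,651,-30],[0,0,1.386]],
  [30,[182,651,-30],[0,0,1.386]],
  [30,[182,651,-30],[0,0,1.386]],
  [30,[182,651,-30],[0,0,1.386]],
  [30,[182,651,-30],[0,0,1.386]],
  [30,[182,651,-30],[0,0,1.386]],
])

```text
time_s: 1.3
position: [0.4639, -0.0244, 0.221]
ee_rot: [[-0.276, 0.961, 0.0], [0.961, 0.276, -0.0], [-0.0, -0.0, -1.0]]
wrist_force: [1.5, 0.7, -0.4]
gripper_width: 0.342
finger_force: 0.0
```

>>> apply_moves([
  [30,[21,74,0],[0,0,0]],
  [30,[21,74,0],[0,0,0]],
  [30,[21,74,-40],[0,0,0]],
  [30,[21,74,-80],[0,0,0]],
  [30,[21,74,-121],[0,0,0]],
  [30,[21,74,-121],[0,0,0]],
  [30,[21,74,-121],[0,0,0]],
  [30,[21,74,-121],[0,0,0]],
])

```text
time_s: 2.1
position: [0.4863, 0.0482, 0.1019]
ee_rot: [[-0.276, 0.961, 0.003], [0.961, 0.276, 0.0], [-0.0, 0.003, -1.0]]
wrist_force: [-0.1, 0.2, 0.1]
gripper_width: 0.344
finger_force: 0.0
```

```bash
python3 - <<'E'
from h import *
w=get_image("wrist"); save(w,"pics/w1.png"); import pickle; pickle.dump(w,open("w1.pkl","wb"))
print(w["mtx"],w["R"],w["t"]); s=sense(); print(s["time_s"],s["position"],s["wrist_force"],s["gripper_width"])
E
```

```text
[[325.1922621    0.         278.10364309]
 [  0.         325.1922621  210.79448751]
 [  0.           0.           1.        ]] [[ 0.96083981  0.27708378  0.00338123]
 [ 0.26775619 -0.93149905  0.24620344]
 [ 0.07136859 -0.23565673 -0.96921227]] [-0.48102156 -0.07921895  0.22407249]
2.15 [0.48648353 0.04811974 0.10214692] [ 0.15847182 -0.95710792  0.20451729] 0.3429403931659241
```

View pics/w1.png

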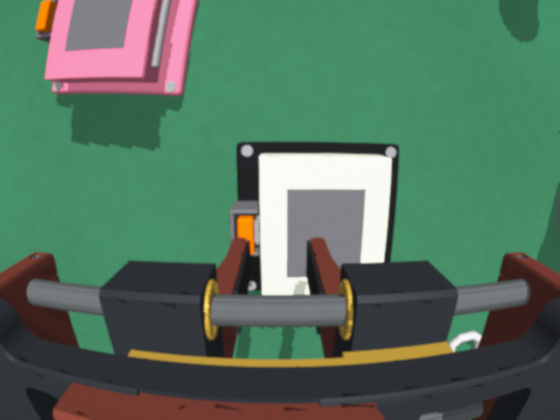

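Wrist view: the gripper straddles the lid's front edge. The button is at (246,235), the lid corners at (260,155) and (390,154), and the plate screws at (247,151) and (391,152). I'll refine the case pose from these.

```bash
cat >> h.py <<'E'
def wz(im,u,v,z):
    K=np.array(im["mtx"]);R=np.array(im["R"]);t=np.array(im["t"])
    p=np.array([(u-K[0,2])/K[0,0],(v-K[1,2])/K[1,1]]);r=np.hypot(*p)
    d=R.T@np.array([*(p/r*np.sin(r)),np.cos(r)]); o=-R.T@t
    return o+d*(z-o[2])/d[2]
E
python3 - <<'E'
from h import *
import pickle
w=pickle.load(open("w1.pkl","rb")); g=w["img"].astype(int)
# subpixel edges: print rows
hsv=cv2.cvtColor(w["img"],cv2.COLOR_RGB2HSV)
L=[];Rr=[];T=[]
for v in range(165,230,4):
    k=np.nonzero((hsv[v,:,2]>150)&(hsv[v,:,1]<60)&(np.arange(560)>250)&(np.arange(560)<400))[0]
    L.append(wz(w,k.min()-.5,v,.041)[:2]);Rr.append(wz(w,k.max()+.5,v,.041)[:2])
for u in range(268,385,6):
    k=np.nonzero((hsv[:,u,2]>150)&(hsv[:,u,1]<60)&(np.arange(420)>140)&(np.arange(420)<200))[0]; T.append(wz(w,u,k.min()-.5,.041)[:2])
for n,P in(("L",L),("R",Rr),("T",T)):
    vx,vy,x,y=cv2.fitLine(np.array(P,np.float32)*1000,cv2.DIST_HUBER,0,.01,.01).ravel(); print(n,np.degrees(np.arctan2(vy,vx)),x,y)
e=np.array([np.cos(np.radians(16.1)),np.sin(np.radians(16.1))]);f=np.array([-e[1],e[0]]);o=np.array([.515,.0565])
fr=lambda P:np.round(((np.array(P)-o)@np.c_[e,f])*1000,1)
print(fr(L)[::4],fr(Rr)[::4],fr(T)[::5])
print("screws",fr([wz(w,247,151,.01)[:2],wz(w,391,152,.01)[:2]]))
m=cv2.inRange(hsv,(8,200,150),(20,255,255));m[:,:230]=0;m[:200]=0;m[270:]=0;m[:,262:]=0
v,u=np.nonzero(m);print("btn px",u.min(),u.max(),v.min(),v.max(),fr([wz(w,u.min(),v.mean(),.046)[:2],wz(w,u.max()+1,v.mean(),.046)[:2],wz(w,u.mean(),v.min(),.046)[:2],wz(w,u.mean(),v.max()+1,.046)[:2]]))
print("tcp",fr([sense()["position"][:2]]))
E
```

```text
L -74.616196 466.40613 74.49274
R -73.58105 548.6843 92.85829
T 16.187498 493.1281 105.49058
[[-41.5  45.5]
 [-41.6  35.6]
 [-41.8  25.5]
 [-41.3  15.3]
 [-45.3   4.7]] [[42.3 46.6]
 [42.3 36.3]
 [42.3 25.8]
 [42.5 15.1]
 [42.8  4.2]] [[-35.7  53.1]
 [-17.5  53.1]
 [  0.8  53.3]
 [ 19.8  53.2]]
screws [[-51.3  52.1]
 [ 52.9  53. ]]
btn px 237 253 215 253 [[-55.2   6.2]
 [-44.6   6.2]
 [-49.5  15.3]
 [-50.2 -10.4]]
tcp [[-29.7  -0.1]]
```

>>> apply_moves([
  [30,[0,0,-15],[0,0,0]],
  [30,[0,0,-26],[0,0,0]],
  [30,[0,0,-29],[0,0,0]],
  [30,[0,0,-30],[0,0,0]],
  [30,[0,0,-30],[0,0,0]],
])

```text
time_s: 2.65
position: [0.4851, 0.0477, 0.0705]
ee_rot: [[-0.276, 0.961, 0.0], [0.961, 0.276, -0.0], [-0.0, -0.0, -1.0]]
wrist_force: [-1.2, -1.7, 3.6]
gripper_width: 0.342
finger_force: 1.0
```

>>> apply_moves([
  [30,[0,0,-1],[0,0,0]],
  [30,[0,0,-2],[0,0,0]],
  [30,[0,0,-2.6],[0,0,0]],
  [30,[0,0,-3],[0,0,0]],
  [30,[0,0,-3.3],[0,0,0]],
  [30,[0,0,-3.3],[0,0,0]],
])

```text
time_s: 3.25
position: [0.4851, 0.0477, 0.0671]
ee_rot: [[-0.276, 0.961, 0.0], [0.961, 0.276, -0.0], [-0.0, 0.0, -1.0]]
wrist_force: [-2.0, -1.6, 6.8]
gripper_width: 0.341
finger_force: 3.1
```

>>> apply_moves([
  [30,[-0.5,-0.1,0.4],[0.006,-0.019,0]],
  [30,[-1.0,-0.3,0.85],[0.011,-0.038,0]],
  [30,[-1.5,-0.4,1.25],[0.017,-0.058,0]],
  [30,[-2.0,-0.6,1.65],[0.022,-0.077,0]],
  [30,[-2.5,-0.7,2.05],[0.028,-0.096,0]],
  [30,[-3.0,-0.9,2.4],[0.033,-0.115,0]],
  [30,[-3.6,-1.0,2.8],[0.039,-0.135,0]],
  [30,[-4.1,-1.2,3.15],[0.044,-0.154,0]],
  [30,[-4.6,-1.3,3.5],[0.05,-0.173,0]],
  [30,[-5.2,-1.5,3.8],[0.055,-0.192,0]],
  [30,[-5.2,-1.5,3.8],[0.055,-0.192,0]],
])

```text
time_s: 4.35
position: [0.4801, 0.0464, 0.0711]
ee_rot: [[-0.276, 0.942, 0.193], [0.961, 0.271, 0.055], [-0.001, 0.2, -0.98]]
wrist_force: [-1.3, -1.3, 5.5]
gripper_width: 0.342
finger_force: 2.8
```

```bash
python3 - <<'E'
from h import *
w=get_image("wrist"); s=get_image("scene"); print(sense()["position"])
a=cv2.resize(s["img"][180:290,200:330],None,fx=4,fy=4,interpolation=cv2.INTER_CUBIC)
b=cv2.resize(w["img"][130:330,180:420],None,fx=1.15,fy=1.15)
c=np.zeros((440,800,3),np.uint8);c[:,:520]=a;c[:230,520:796]=b
cv2.imwrite("pics/p2.png",c[:,:,::-1])
E
```

```text
[0.48012108 0.04640966 0.07104636]
```

View pics/p2.png

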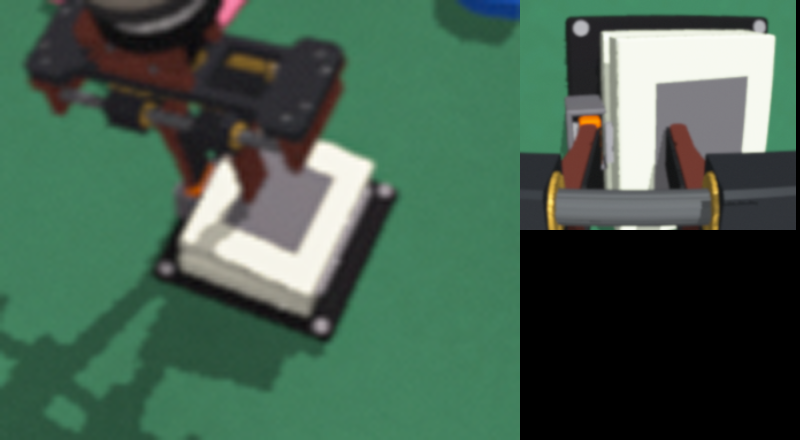

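The wrist crop shows the lid's front edge raised clear of the orange button and resting against the right finger, with the gap showing around (612,110). The lid is free and held. Next I compute the easing path.

```bash
cat > path.py <<'E'
from h import *
yaw=np.radians(16.1);e=np.array([np.cos(yaw),np.sin(yaw)]);o=np.array([.515,.0565])*1e3
def tcp(cx,cz,b,W): # B inner tip corner (case x,z) -> TCP case x,z
    v=np.array([W/2,-25.]);c,s=np.cos(b),np.sin(b)
    return cx-(c*v[0]-s*v[1]), cz-(s*v[0]+c*v[1])
st=sense();P=st["position"]*1e3;x0=(P[:2]-o)@e;z0=P[2];b0=.2
v=np.array([15.1,-25.]);c,s=np.cos(b0),np.sin(b0)
C=np.array([x0+c*v[0]-s*v[1], z0+s*v[0]+c*v[1]])
h=np.array([42.4,26.]); d=C-h; r=np.hypot(*d); S=np.sqrt(r*r-225); th0=np.arctan2(d[1],-d[0])-np.arctan2(15,S)
print("corner",C,"S",S,"th0",th0)
f=lambda th:(h[0]-S*np.cos(th)+15*np.sin(th), h[1]+S*np.sin(th)+15*np.cos(th))
n=0;th=th0
rows=[]
while th<1.95:
    th+=.045; k=min(1,(th-th0)/.45); b=.2*(1-k); W=30+30*k
    if th<np.pi/2: cx,cz=f(th)
    else: cx=h[0]-84*np.cos(th)+15*np.sin(th); cz=h[1]+S
    # past 90deg, keep continuous
    x,z=tcp(cx,cz,b,W); rows.append((th,W,x-x0,z-z0,b-.2,cx,cz))
for r in rows: print("th%.2f W%.0f d[%.1f %.1f %.1f] r[%.3f %.3f] C %.0f %.0f"%(r[0],r[1],r[2]*e[0],r[2]*e[1],r[3],-r[4]*-e[1],-r[4]*e[0],r[5],r[6]))
E
python3 path.py
```

```text
corner [-16.54339561  49.54460528] S 61.67391932041087 th0 0.14144494552681014
th0.19 W33 d[0.2 0.0 2.8] r[-0.006 0.019] C -15 52
th0.23 W36 d[0.4 0.1 5.5] r[-0.011 0.038] C -14 55
th0.28 W39 d[0.6 0.2 8.3] r[-0.017 0.058] C -13 57
th0.32 W42 d[1.0 0.3 11.0] r[-0.022 0.077] C -11 60
th0.37 W45 d[1.6 0.4 13.7] r[-0.028 0.096] C -10 62
th0.41 W48 d[2.2 0.6 16.4] r[-0.033 0.115] C -8 64
th0.46 W51 d[2.9 0.8 19.0] r[-0.039 0.135] C -6 67
th0.50 W54 d[3.7 1.1 21.7] r[-0.044 0.154] C -4 69
th0.55 W57 d[4.6 1.3 24.2] r[-0.050 0.173] C -2 71
th0.59 W60 d[5.6 1.6 26.8] r[-0.055 0.192] C -0 73
th0.64 W60 d[7.7 2.2 28.7] r[-0.055 0.192] C 2 75
th0.68 W60 d[9.9 2.8 30.5] r[-0.055 0.192] C 4 76
th0.73 W60 d[12.1 3.5 32.1] r[-0.055 0.192] C 6 78
th0.77 W60 d[14.4 4.1 33.7] r[-0.055 0.192] C 9 80
th0.82 W60 d[16.7 4.8 35.2] r[-0.055 0.192] C 11 81
th0.86 W60 d[19.1 5.5 36.5] r[-0.055 0.192] C 14 83
th0.91 W60 d[21.6 6.2 37.8] r[-0.055 0.192] C 16 84
th0.95 W60 d[24.1 7.0 38.9] r[-0.055 0.192] C 19 85
th1.00 W60 d[26.7 7.7 39.9] r[-0.055 0.192] C 21 86
th1.04 W60 d[29.3 8.5 40.8] r[-0.055 0.192] C 2
[... 416 characters left out ...]
92] C 47 89
th1.45 W60 d[53.7 15.5 43.0] r[-0.055 0.192] C 50 89
th1.49 W60 d[56.5 16.3 42.6] r[-0.055 0.192] C 52 89
th1.54 W60 d[59.2 17.1 42.1] r[-0.055 0.192] C 55 88
th1.58 W60 d[62.1 17.9 41.6] r[-0.055 0.192] C 58 88
th1.63 W60 d[65.7 19.0 41.6] r[-0.055 0.192] C 62 88
th1.67 W60 d[69.2 20.0 41.6] r[-0.055 0.192] C 66 88
th1.72 W60 d[72.8 21.0 41.6] r[-0.055 0.192] C 69 88
th1.76 W60 d[76.2 22.0 41.6] r[-0.055 0.192] C 73 88
th1.81 W60 d[79.7 23.0 41.6] r[-0.055 0.192] C 77 88
th1.85 W60 d[83.0 24.0 41.6] r[-0.055 0.192] C 80 88
th1.90 W60 d[86.3 24.9 41.6] r[-0.055 0.192] C 83 88
th1.94 W60 d[89.5 25.8 41.6] r[-0.055 0.192] C 87 88
th1.99 W60 d[92.6 26.7 41.6] r[-0.055 0.192] C 90 88
```

>>> apply_moves([
  [33,[0.2,0,2.8],[-0.006,0.019,0]],
  [36,[0.4,0.1,5.5],[-0.011,0.038,0]],
  [39,[0.6,0.2,8.3],[-0.017,0.058,0]],
  [42,[1.0,0.3,11],[-0.022,0.077,0]],
  [45,[1.6,0.4,13.7],[-0.028,0.096,0]],
  [48,[2.2,0.6,16.4],[-0.033,0.115,0]],
  [51,[2.9,0.8,19],[-0.039,0.135,0]],
  [54,[3.7,1.1,21.7],[-0.044,0.154,0]],
  [57,[4.6,1.3,24.2],[-0.05,0.173,0]],
  [60,[5.6,1.6,26.8],[-0.055,0.192,0]],
])

```text
time_s: 5.45
position: [0.486, 0.0485, 0.0977]
ee_rot: [[-0.277, 0.961, 0.001], [0.961, 0.277, 0.001], [0.0, 0.001, -1.0]]
wrist_force: [1.4, 0.8, 0.7]
gripper_width: 0.677
finger_force: 0.4
```

>>> apply_moves([
  [60,[2.1,0.6,1.9],[0,0,0]],
  [60,[4.3,1.2,3.7],[0,0,0]],
  [60,[6.5,1.9,5.3],[0,0,0]],
  [60,[8.8,2.5,6.9],[0,0,0]],
  [60,[11.1,3.2,8.4],[0,0,0]],
  [60,[13.5,3.9,9.7],[0,0,0]],
  [60,[16,4.6,11],[0,0,0]],
  [60,[18.5,5.4,12.1],[0,0,0]],
  [60,[21.1,6.1,13.1],[0,0,0]],
  [60,[23.7,6.9,14],[0,0,0]],
  [60,[26.4,7.6,14.7],[0,0,0]],
])

```text
time_s: 6.55
position: [0.512, 0.0556, 0.1121]
ee_rot: [[-0.276, 0.961, 0.0], [0.961, 0.276, 0.0], [0.0, 0.0, -1.0]]
wrist_force: [1.0, 1.2, 1.2]
gripper_width: 0.685
finger_force: 0.5
```

```bash
python3 - <<'E'
from h import *
w=get_image("wrist"); s=get_image("scene"); print(sense()["position"])
a=cv2.resize(s["img"][150:290,200:330],None,fx=4,fy=4,interpolation=cv2.INTER_CUBIC)
b=cv2.resize(w["img"][130:330,180:420],None,fx=1.15,fy=1.15)
c=np.zeros((560,800,3),np.uint8);c[:,:520]=a;c[:230,520:796]=b
cv2.imwrite("pics/p3.png",c[:,:,::-1])
E
```

```text
[0.5123274  0.05573668 0.11220835]
```

View pics/p3.png

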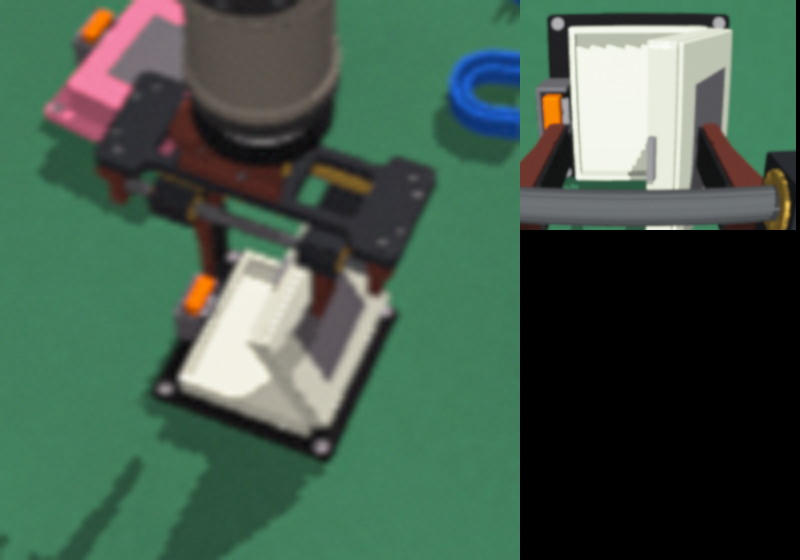

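The lid is about 60° open, leaning on the right finger at (320,300). I'll keep easing it back.

>>> apply_moves([
  [60,[2.6,0.8,0.7],[0,0,0]],
  [60,[5.3,1.6,1.2],[0,0,0]],
  [60,[8.1,2.4,1.5],[0,0,0]],
  [60,[10.8,3.2,1.8],[0,0,0]],
  [60,[13.5,3.9,1.9],[0,0,0]],
  [60,[16.3,4.7,1.9],[0,0,0]],
  [60,[19,5.5,1.8],[0,0,0]],
  [60,[21.7,6.3,1.5],[0,0,0]],
  [60,[24.5,7.1,1.1],[0,0,0]],
  [60,[27.2,7.9,0.6],[0,0,0]],
  [60,[30.1,8.7,0.1],[0,0,0]],
])

```text
time_s: 7.75
position: [0.542, 0.0643, 0.112]
ee_rot: [[-0.276, 0.961, -0.0], [0.961, 0.276, 0.0], [0.0, -0.0, -1.0]]
wrist_force: [1.7, -0.0, -0.3]
gripper_width: 0.681
finger_force: 0.4
```

>>> apply_moves([
  [60,[3.2,0.9,0],[0,0,0]],
  [60,[6.4,1.8,0],[0,0,0]],
  [60,[9.6,2.8,0],[0,0,0]],
  [60,[12.6,3.6,0],[0,0,0]],
  [60,[15.6,4.5,0],[0,0,0]],
  [60,[18.5,5.3,0],[0,0,0]],
  [60,[21,6,0],[0,0,0]],
  [60,[23.4,6.7,0],[0,0,0]],
  [60,[25.8,7.4,0],[0,0,0]],
  [60,[28.5,8.2,0],[0,0,0]],
  [60,[31.5,9,0],[0,0,0]],
  [60,[34.5,9.9,0],[0,0,0]],
])

```text
time_s: 8.95
position: [0.5766, 0.0742, 0.1121]
ee_rot: [[-0.276, 0.961, -0.0], [0.961, 0.276, -0.0], [-0.0, -0.0, -1.0]]
wrist_force: [-0.2, 0.6, -0.6]
gripper_width: 0.682
finger_force: 0.0
```

>>> apply_moves([
  [60,[0,0,40],[0,0,0]],
  [60,[0,0,80],[0,0,0]],
  [60,[0,0,110],[0,0,0]],
  [60,[0,0,110],[0,0,0]],
])

```text
time_s: 9.35
position: [0.579, 0.0751, 0.2268]
ee_rot: [[-0.276, 0.961, 0.008], [0.961, 0.276, 0.001], [-0.001, 0.008, -1.0]]
wrist_force: [0.4, 0.4, 0.0]
gripper_width: 0.679
finger_force: 0.0
```

```bash
python3 - <<'E'
from h import *
s=sense();print(s["q"],s["position"])
w=get_image("wrist");save(w,"pics/w4.png")
E
```

```text
[ 11.68953382  23.00666477 -32.31991595 101.80454941  14.23125339
  58.79247707  -9.88143104] [0.57895977 0.07510885 0.22682566]
```

View pics/w4.png

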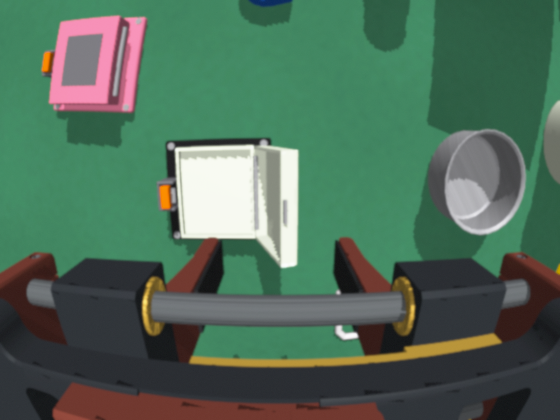

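Wrist view: the lid stands wide open by itself, leaning back at (285,205), and the tray is clear at (215,190). Now I go above the guard.

>>> apply_moves([
  [80,[-77,224,-20],[0,0,1.833]],
  [80,[-77,224,-20],[0,0,1.833]],
  [80,[-77,224,-20],[0,0,1.833]],
  [80,[-77,224,-20],[0,0,1.833]],
  [80,[-77,224,-20],[0,0,1.833]],
  [80,[-77,224,-20],[0,0,1.833]],
  [80,[-77,224,-20],[0,0,1.833]],
  [80,[-77,224,-20],[0,0,1.833]],
  [80,[-77,224,-20],[0,0,1.833]],
  [80,[-77,224,-20],[0,0,1.833]],
  [80,[-77,224,-20],[0,0,1.833]],
  [80,[-77,224,-20],[0,0,1.833]],
])

```text
time_s: 10.6
position: [0.4987, 0.2976, 0.2006]
ee_rot: [[-0.87, -0.493, -0.002], [-0.493, 0.87, -0.001], [0.002, 0.0, -1.0]]
wrist_force: [0.6, 0.6, -0.8]
gripper_width: 0.914
finger_force: 0.0
```

>>> apply_moves([
  [80,[0,0,-30],[0,0,0.035]],
  [80,[0,0,-50],[0,0,0.035]],
  [80,[0,0,-50],[0,0,0.035]],
  [80,[0,0,-50],[0,0,0.035]],
  [80,[0,0,-50],[0,0,0.035]],
])

```text
time_s: 11.1
position: [0.4996, 0.2987, 0.1529]
ee_rot: [[-0.855, -0.518, 0.001], [-0.518, 0.855, 0.001], [-0.001, 0.0, -1.0]]
wrist_force: [0.2, 0.1, 0.0]
gripper_width: 0.909
finger_force: 0.0
```

```bash
python3 - <<'E'
from h import *
import pickle
w=get_image("wrist");save(w,"pics/w5.png");pickle.dump(w,open("w5.pkl","wb"));s=sense();print(s["q"],s["position"])
E
```

```text
[  3.44255243  35.79144299 -55.32408088 104.41214943  34.43032165
  58.31502909  55.32485719] [0.49971105 0.2987214  0.1531265 ]
```

View pics/w5.png

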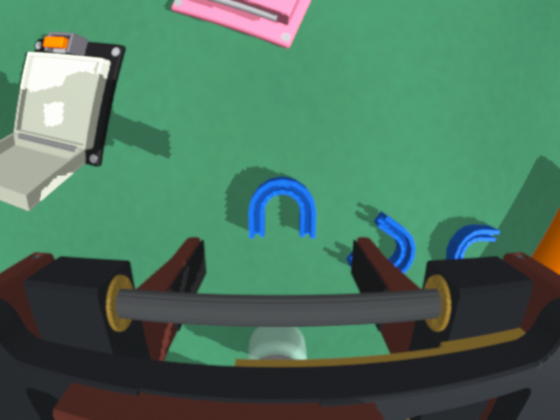

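The target guard is at (282,205) with its legs nearly parallel to the finger pads and its front up-image. The case stands open at (65,95). I'll measure the guard in the tool frame.

```bash
python3 - <<'E'
from h import *
import pickle
w=pickle.load(open("w5.pkl","rb"));s=sense();P=s["position"][:2];R=s["ee_rot"]
hsv=cv2.cvtColor(w["img"],cv2.COLOR_RGB2HSV);m=cv2.inRange(hsv,(100,130,70),(125,255,255))
k=np.zeros_like(m);k[165:250,235:330]=1;m*=k
f=lambda u,v,z:np.round((wz(w,u,v,z)[:2]-P)@R[:2,:2]*1000,1)
for v in range(195,240,6):
    u=np.nonzero(m[v])[0]
    if len(u): print(v,u.min(),u.max(),f(u.min()-.5,v,.02),f(u.max()+.5,v,.02),f(u.min()-.5,v,.0),f(u.max()+.5,v,0))
v,u=np.nonzero(m);print("rows",v.min(),v.max(),"front",f(u[v==v.min()].mean(),v.min()-.5,.02),"tip",f(u[v==v.max()].mean(),v.max()+.5,.02),f(u[v==v.max()].mean(),v.max()+.5,.0),u.min(),u.max())
E
```

```text
195 252 311 [ 12.2 -22.3] [12.3 28.5] [  8.1 -24. ] [ 8.2 30.6]
201 250 314 [  7.  -24.1] [ 7.1 31.2] [  2.5 -25.9] [ 2.6 33.5]
207 249 315 [  1.7 -25.1] [ 1.8 32.2] [ -3.1 -27. ] [-3.  34.6]
213 248 316 [ -3.6 -26.1] [-3.5 33.2] [ -8.8 -28. ] [-8.7 35.7]
219 248 315 [ -8.9 -26.2] [-8.9 32.5] [-14.5 -28.1] [-14.5  34.9]
225 248 315 [-14.3 -26.3] [-14.3  32.7] [-20.4 -28.3] [-20.3  35.1]
231 249 315 [-19.8 -25.6] [-19.7  32.9] [-26.2 -27.5] [-26.2  35.3]
237 249 314 [-25.3 -25.7] [-25.3  32.2] [-32.2 -27.6] [-32.1  34.6]
rows 176 238 front [28.8  3.4] tip [-26.6   3.2] [-33.5   3.4] 248 316
```

>>> apply_moves([
  [80,[-2,2,-40],[0,0,0]],
  [80,[-2,2,-75],[0,0,0]],
  [80,[-2,2,-100],[0,0,0]],
  [80,[-2,2,-115],[0,0,0]],
  [80,[-2,2,-120],[0,0,0]],
  [80,[-2,2,-120],[0,0,0]],
  [70,[-2,2,-120],[0,0,0]],
  [64,[-2,2,-120],[0,0,0]],
  [60,[-2,2,-120],[0,0,0]],
  [57,[-2,2,-120],[0,0,0]],
])

```text
time_s: 12.15
position: [0.4977, 0.3004, 0.0328]
ee_rot: [[-0.856, -0.518, 0.001], [-0.518, 0.856, 0.001], [-0.001, -0.0, -1.0]]
wrist_force: [-0.0, -0.4, 4.1]
gripper_width: 0.658
finger_force: 14.5
```

>>> apply_moves([
  [54,[0,0,0],[0,0,0]],
  [52,[0,0,0],[0,0,0]],
  [50,[0,0,0],[0,0,0]],
  [50,[0,0,0],[0,0,0]],
])

```text
time_s: 12.55
position: [0.4977, 0.3004, 0.0328]
ee_rot: [[-0.856, -0.518, 0.001], [-0.518, 0.856, 0.0], [-0.001, -0.0, -1.0]]
wrist_force: [-1.4, -1.2, 6.3]
gripper_width: 0.655
finger_force: 30.0
```

>>> apply_moves([
  [50,[0,0,10],[0,0,0]],
  [50,[0,0,40],[0,0,0]],
  [50,[0,0,80],[0,0,0]],
  [50,[0,0,120],[0,0,0]],
  [50,[0,0,150],[0,0,0]],
  [50,[0,0,150],[0,0,0]],
  [50,[0,0,150],[0,0,0]],
])

```text
time_s: 13.25
position: [0.4975, 0.3, 0.1826]
ee_rot: [[-0.856, -0.517, 0.001], [-0.517, 0.856, 0.0], [-0.001, -0.0, -1.0]]
wrist_force: [-0.4, 0.0, -0.9]
gripper_width: 0.655
finger_force: 30.0
```

```bash
python3 - <<'E'
from h import *
import pickle
w=get_image("wrist");pickle.dump(w,open("w6.pkl","wb"));cv2.imwrite("pics/w6.png",w["img"][:,:,::-1]);s=sense();print(s["position"],s["wrist_force"],s["finger_force"],s["gripper_width"])
P=s["position"];R=s["ee_rot"]
hsv=cv2.cvtColor(w["img"],cv2.COLOR_RGB2HSV);m=cv2.inRange(hsv,(100,130,70),(125,255,255))
n,_,st,ce=cv2.connectedComponentsWithStats(m)
for i in range(1,n):
    if st[i,4]>100: print(st[i],ce[i])
E
```

```text
[0.49705342 0.29944885 0.18150203] [ 0.20771653 -0.96391016 -0.2707758 ] 29.999984689056873 0.6569396443649271
[ 356  206   47   65 1424] [382.82865169 241.17837079]
[ 221  209  115   87 5485] [277.8413856  251.11923428]
[ 433  218   51   45 1145] [453.15283843 236.83755459]
```

View pics/w6.png

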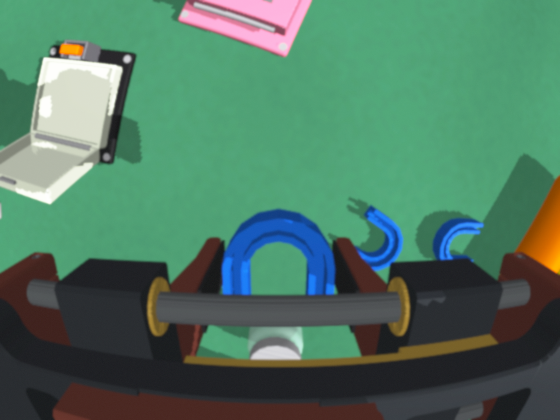

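```bash
python3 - <<'E'
from h import *
import pickle
w=pickle.load(open("w6.pkl","rb"));P=np.array([0.4973,.2997,.182]);R=sense()["ee_rot"]
for dz in(-.013,):
    print(np.round((wz(w,279,209,P[2]+dz)-P)@R*1000,1), np.degrees(np.arctan2(R[1,0],R[0,0])))
E
```

```text
[29.2  0.7 13. ] -148.83168241135624
```

>>> apply_moves([
  [50,[19,-242,0],[0,0,-0.262]],
  [50,[19,-242,0],[0,0,-0.262]],
  [50,[19,-242,0],[0,0,-0.262]],
  [50,[19,-242,0],[0,0,-0.262]],
  [50,[19,-242,0],[0,0,-0.262]],
  [50,[19,-242,0],[0,0,-0.262]],
  [50,[19,-242,-30],[0,0,-0.262]],
  [50,[19,-242,-60],[0,0,-0.262]],
  [50,[19,-242,-80],[0,0,-0.262]],
  [50,[19,-242,-80],[0,0,-0.262]],
  [50,[19,-242,-80],[0,0,-0.262]],
  [50,[19,-242,-80],[0,0,-0.262]],
])

```text
time_s: 14.5
position: [0.5168, 0.0589, 0.1029]
ee_rot: [[-0.96, -0.279, 0.001], [-0.279, 0.96, 0.001], [-0.001, 0.0, -1.0]]
wrist_force: [-0.4, 1.5, 0.3]
gripper_width: 0.654
finger_force: 30.0
```

```bash
python3 - <<'E'
from h import *
import pickle
w=get_image("wrist");t=get_image("top");s=sense();print(s["position"],s["wrist_force"],np.degrees(np.arctan2(s["ee_rot"][1,0],s["ee_rot"][0,0]))+180)
cv2.imwrite("pics/w7.png",w["img"][:,:,::-1]);pickle.dump((w,t),open("w7.pkl","wb"))
E
```

```text
[0.51700523 0.05849543 0.10313479] [ 0.26937878 -0.72304096 -1.24083012] 16.16882805820481
```

View pics/w7.png

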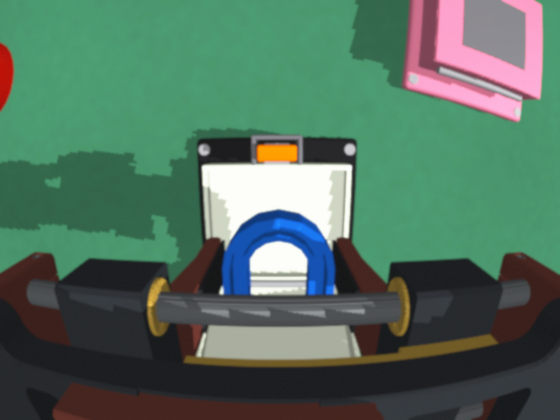

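The guard is centred over the tray: guard at column 279, button at 277, tray edges at 202 and 355. Its front faces the button. Lowering it now.

>>> apply_moves([
  [50,[0,0,-15],[0,0,0]],
  [50,[0,0,-30],[0,0,0]],
  [50,[0,0,-40],[0,0,0]],
  [50,[0,0,-46],[0,0,0]],
  [50,[0,0,-49],[0,0,0]],
  [50,[0,0,-50],[0,0,0]],
  [50,[0,0,-51],[0,0,0]],
  [50,[0,0,-51],[0,0,0]],
])

```text
time_s: 15.4
position: [0.5166, 0.0582, 0.0514]
ee_rot: [[-0.96, -0.278, 0.0], [-0.278, 0.96, 0.0], [-0.0, -0.0, -1.0]]
wrist_force: [0.4, -0.1, -0.2]
gripper_width: 0.655
finger_force: 30.0
```

>>> apply_moves([
  [50,[0,0,-0.4],[0,0,0]],
  [50,[0,0,-0.8],[0,0,0]],
  [50,[0,0,-0.8],[0,0,0]],
])

```text
time_s: 15.7
position: [0.5166, 0.0582, 0.0508]
ee_rot: [[-0.96, -0.278, 0.001], [-0.278, 0.96, -0.0], [-0.001, -0.0, -1.0]]
wrist_force: [-1.1, -0.2, 4.5]
gripper_width: 0.652
finger_force: 30.0
```

Contact (4.5 N). Release slowly with a small opening, then rise.

>>> apply_moves([
  [58,[0,0,0],[0,0,0]],
  [60,[0,0,0],[0,0,0]],
  [62,[0,0,0],[0,0,0]],
  [64,[0,0,0],[0,0,0]],
  [64,[0,0,0],[0,0,0]],
  [64,[0,0,3],[0,0,0]],
  [64,[0,0,8],[0,0,0]],
  [64,[0,0,20],[0,0,0]],
  [64,[0,0,45],[0,0,0]],
  [64,[0,0,90],[0,0,0]],
  [64,[0,0,140],[0,0,0]],
  [64,[0,0,140],[0,0,0]],
])

```text
time_s: 16.9
position: [0.5197, 0.06, 0.1972]
ee_rot: [[-0.96, -0.279, 0.01], [-0.279, 0.96, 0.001], [-0.01, -0.002, -1.0]]
wrist_force: [1.3, 0.0, -0.4]
gripper_width: 0.729
finger_force: 0.0
```

```bash
python3 - <<'E'
from h import *
w=get_image("wrist");s=get_image("scene");st=sense();print(st["position"],st["gripper_width"])
a=cv2.resize(s["img"][150:280,210:330],None,fx=4,fy=4,interpolation=cv2.INTER_CUBIC)
b=cv2.resize(w["img"][120:400,160:400],None,fx=1.3,fy=1.3)
c=np.zeros((520,800,3),np.uint8);c[:,:480]=a;c[:b.shape[0],485:485+b.shape[1]]=b
cv2.imwrite("pics/p8.png",c[:,:,::-1])
E
```

```text
[0.51704911 0.05814601 0.19218231] 0.7288507728861139
```

View pics/p8.png

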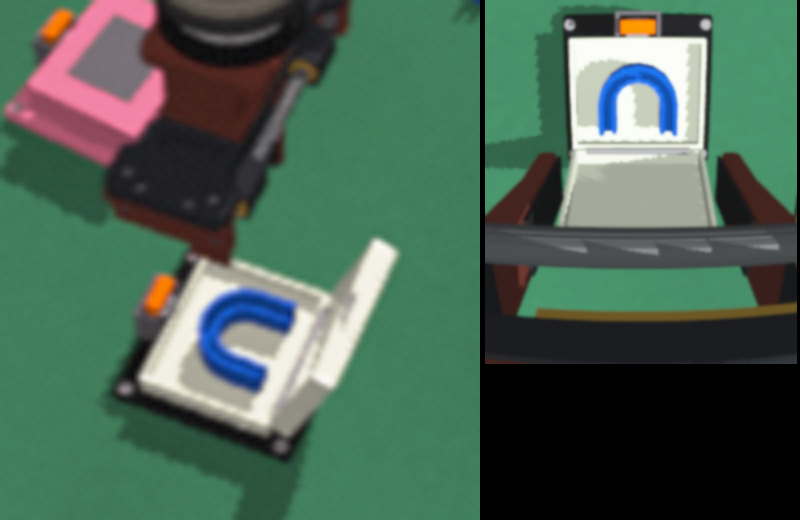

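The guard lies flat and centred in the tray at (245,340), with its front towards the orange button and the lid standing open. The gripper is clear, so I'm handing in.

```bash
python3 -c "
from bench import *
print(job_done())"
```

```text
the job is handed in; nothing more can be done
None
```

I eased the lid open under a finger until it stood wide open by itself. The blue mouthguard now lies flat in the tray, channel up, with its front towards the orange button. The red ring, jar and carabiner were not touched, and I handed the job in at about 17 s; no verdict came back.

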